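# Lay out a stack of printing blocks for a print run

## Robot

A 6-joint arm with a two-finger parallel gripper is mounted at the origin on a cart in front of the work surface, level with it; the furniture and walls round the work are solid. World frame = base frame: x ahead of the robot, y to its left, z up, the work surface at z = 0. Lengths are in m, angles in degrees, forces in N, time in s.
With the tool pointing down it reaches from about 0.25 to 0.85 m from the base axis. Payload 12.5 kg.
Tool frame: the origin (TCP) lies at the very end of the fingers, on their centre line; the grasp point (between the pads) lies 19 mm behind it; z points along the fingers, y is the direction in which the jaws open and shut (so a half turn about z gives the same grasp; the last joint's range is limited). The gripper opens to 93 mm and grips with 3 to 60 N. Pads are 15 mm wide; open, the fingers measure 128 mm over their backs; the gripper's body (75 mm by 188 mm) begins 65 mm behind the grasp point.
Start: joints at [70.325, 20.094, 94.641, -0, 65.266, -4.847], TCP at [0.141, 0.532, 0.219] pointing down, gripper open.
Joint ranges: [-157.81, 157.81], [-45, 120.19], [0.68, 151.7], [-89.99, 269.99], [4.06, 180], [-164.3, 164.3]. Speed limits (degrees/s): [127.2, 127.2, 159.86, 180, 180, 180].

## Interface

Orientations are given as [roll, pitch, yaw] about the fixed x, y, z axes, in that order (R = Rz(yaw) Ry(pitch) Rx(roll)).
In Python, from cell import read_state, vision, sign_off, models gives the robot as it stands. The module is installed in compiled form; this text tells all that it offers.
- The arm moves only by the tool drive_tool, never from a script. Its argument "commands" is text: rows parted by semicolons, each of 7 numbers parted by spaces: the shift along the world's x, y, z in m, then the turn, a rotation vector about the world's x, y, z in degrees, then the opening, from 0 (shut) to 1 (fully open). A call has 1 to 20 rows; each row is the pose to reach, as a shift and turn from the pose commanded when the call began; what a row does not reach only later rows make up. A row lasts 1/8 s, in which the tool goes at most 62.5 mm and 10.7 degrees, less where a joint would pass 70% of its speed; a pose out of reach is approached as far as the arm can. A call with a gripper value outside its range is refused whole. The fingers move at their own pace and stop on an object; "force" is the grip in N (left out, the last holds). Time passes only in rows, so rows that repeat a pose let the fingers close. It gives the time, the measured TCP pose, the force and the opening at its end, in the units of the state.
- read_state(): the state, without advancing time (a new reading comes with each control period).
- vision.camera(name): name is "scene" or "top" or "wrist"; returns a dict with "image" (400x640x3 uint8, red, green, blue), "K" (3x3 intrinsics, pixels), "extrinsics" (4x4, takes a point from world to camera coordinates). Camera axes: x right, y up, looking along -z (the intrinsics and any distortion apply to the point x, -y, -z); pixel columns grow to the right and rows downward; lengths in m; the calibration is good to about 2 mm. A picture is of the moment at which its call begins. There is no depth.
- sign_off(): hands the job in, once; it reports no verdict.
Trained networks look in the newest picture that a camera, given by its name, has taken for a name from the list of things; names that differ only in an ending like _2 or _b are one class to them, and where a whole thing is asked for, a point or a joint stands for the part that bears it (a point fixed in the world has none). Each returns a list of dicts, best first, with "confidence" (0 to 1); they miss things now and then, are a little off and sometimes report something else, mostly with a low value. They report only what shows in the picture. A call takes as long as a camera call.
- models.look_for(camera, name): "extent" ([left, top, right, bottom] in pixels, round what is visible of it).
- models.masks_of(camera, name): "pixels" (400x640 bool, what is visible of it) and "extent" ([left, top, right, bottom] in pixels, round what is visible of it).
- models.place_of(camera, name): "at" ([column, row] in pixels: a listed point, or the origin of a listed thing).
The state is a dict: "t": time; "joint_positions": joint angles; "joint_vel": joint speeds; "effort": joint torques, N m; "tool_pos": TCP position; "tool_rot": TCP orientation; "ft_force": force on the tool from outside, world axes, zero at the start; "ft_torque": the same for the moment, N m; "width": finger opening in m.
Only numpy, scipy, OpenCV 4.12 (cv2) and the standard library are available. Lean on these libraries where they do the work, as an engineer would, in place of code of your own. Each camera call takes 0.05 s, during which the arm holds its last target. There are 200 camera calls.

## Task

Take the stack of four printing blocks apart from the top down, one block at a time, and get them ready for printing: lay the round, the square and the narrow block flat in the inking tray whose recess has the block's own shape, and last lay the wide block on the registration board with its sides snug against both fences of the corner. Set the blocks down without dropping them, let go of each, and leave the pot of paint and the tape roll where they are.

Things in the scene. Friction and masses are not known exactly. Their poses are not given: they have to be found in the camera images.
- round_block_centre (a point): Round linoleum printing block, light wood with a brown top layer, 23 mm thick, 42 mm across; lies on top of the stack. The point is its centre, half-way up (11.5 mm above its underside); z up.
- square_block_centre (a point): Square linoleum printing block, light wood with a brown top layer, 23 mm thick, 48 x 48 mm; second from the top of the stack, under the round one. The point is its centre, half-way up; x and y along its sides, z up.
- bar_block_centre (a point): Narrow oblong linoleum printing block, light wood with a brown top layer, 23 mm thick, 36 mm (its x) by 112 mm (its y); third from the top of the stack, under the square one. The point is its centre, half-way up; z up.
- key_block_centre (a point): Wide oblong linoleum printing block, light wood with a brown top layer, 23 mm thick, 64 mm (its x) by 124 mm (its y), the largest; at the bottom of the stack, on the table. The point is its centre, half-way up; z up.
- round_tray: Fixed wooden inking tray, 9 mm high over all, 80 x 80 mm outside, with a round recess 54 mm across in the middle. Origin: centre of the tray's underside, on the table; z up. Its floor (a dark rubber mat) is 4 mm above the table, the recess 5 mm deep.
- square_tray: Fixed wooden inking tray, 9 mm high over all, 86 x 86 mm outside, with a square recess 60 x 60 mm in the middle. Origin: centre of the tray's underside, on the table; z up. Its floor (a dark rubber mat) is 4 mm above the table, the recess 5 mm deep; x and y along its sides.
- bar_tray: Fixed wooden inking tray, 9 mm high over all, 74 mm (its x) by 150 mm (its y) outside, with an oblong recess 48 mm (x) by 124 mm (y) in the middle. Origin: centre of the tray's underside, on the table; z up. Its floor (a dark rubber mat) is 4 mm above the table, the recess 5 mm deep.
- register_corner (a point): Inner corner of two low fences on a fixed wooden registration board (102 x 156 mm, 6 mm thick), at its upper face, 6 mm above the table; z up. Fences (dark wood, 12 mm wide, 6 mm high) run from it 44 mm to -y and 40 mm to -x. The wide block belongs on the board on the -x, -y side, long side along y: its centre then is 32 mm to -x and 62 mm to -y of this point.
- gouache_pot_centre (a point): Bystander: small white screw pot of paint, 36 mm across, 41 mm high, loose; the point is its centre, half-way up.
- tape_roll_centre (a point): Bystander: roll of masking tape lying flat, 104 mm across, 18 mm high, loose; the point is its centre, half-way up.

How it is judged (in metres and radians):
On the way, in this order (a step that is already met when the one before it is completed fails the run):
1. the round block lies flat in the tray with the round recess, let go (horizontal distance between round_block_centre and round_tray below 0.012 m and z of round_block_centre in the frame of round_tray between 0.012 and 0.018 m and angle between round_block_centre's own z axis and vertical below 0.06 rad and contact force between round_block and the fingers below 0.05 N), for 0.2 s.
2. then the square block lies flat in the tray with the square recess, let go (horizontal distance between square_block_centre and square_tray below 0.012 m and z of square_block_centre in the frame of square_tray between 0.012 and 0.018 m and angle between square_block_centre's own z axis and vertical below 0.06 rad and contact force between square_block and the fingers below 0.05 N), for 0.2 s.
3. then the narrow block lies flat in the tray with the narrow oblong recess, let go (horizontal distance between bar_block_centre and bar_tray below 0.012 m and z of bar_block_centre in the frame of bar_tray between 0.012 and 0.018 m and angle between bar_block_centre's own z axis and vertical below 0.06 rad and contact force between bar_block and the fingers below 0.05 N), for 0.2 s.
4. last, the wide block lies on the registration board, snug against both fences, let go (x of key_block_centre in the frame of register_corner between -0.036 and -0.028 m and y of key_block_centre in the frame of register_corner between -0.066 and -0.058 m and z of key_block_centre in the frame of register_corner between 0.0085 and 0.0145 m and angle between the y axis of key_block_centre and the y axis of register_corner, either way round below 0.05 rad and angle between key_block_centre's own z axis and vertical below 0.06 rad and contact force between key_block and the fingers below 0.05 N), for 0.2 s.
At the end, for the whole second after the job is handed in: The round, square and narrow blocks each lie flat on the floor of the tray of their own shape (centre within 12 mm of the tray's centre); the wide block lies flat on the registration board, turned no more than 0.05 rad from the fences, its sides within 4 mm of both; all four are at rest (horizontal distance between round_block_centre and round_tray below 0.012 m and z of round_block_centre in the frame of round_tray between 0.012 and 0.018 m and angle between each of round_block_centre, square_block_centre, bar_block_centre, key_block_centre's own z axis and vertical below 0.06 rad and linear speed of each of round_block, square_block, bar_block, key_block below 0.02 m/s and angular speed of each of round_block, square_block, bar_block, key_block below 0.2 rad/s and horizontal distance between square_block_centre and square_tray below 0.012 m and z of square_block_centre in the frame of square_tray between 0.012 and 0.018 m and horizontal distance between bar_block_centre and bar_tray below 0.012 m and z of bar_block_centre in the frame of bar_tray between 0.012 and 0.018 m and x of key_block_centre in the frame of register_corner between -0.036 and -0.028 m and y of key_block_centre in the frame of register_corner between -0.066 and -0.058 m and z of key_block_centre in the frame of register_corner between 0.0085 and 0.0145 m and angle between the y axis of key_block_centre and the y axis of register_corner, either way round below 0.05 rad); the robot touches nothing.
It fails at once if a block is dropped or flung (moves faster than 0.6 m/s while no finger touches it) ((linear speed of round_block above 0.6 m/s and contact force between round_block and the fingers below 0.001 N) or (linear speed of square_block above 0.6 m/s and contact force between square_block and the fingers below 0.001 N) or (linear speed of bar_block above 0.6 m/s and contact force between bar_block and the fingers below 0.001 N) or (linear speed of key_block above 0.6 m/s and contact force between key_block and the fingers below 0.001 N)).
It fails at once if the pot of paint is moved more than 25 mm (distance of gouache_pot_centre from where it was at the start of the episode above 0.025 m).
It fails at once if the tape roll is moved more than 25 mm (distance of tape_roll_centre from where it was at the start of the episode above 0.025 m).
It also fails if it takes over 118 s, if anything falls off the work surface, if the arm or the gripper's body presses on something with over 40 N, if the wrist force passes 120 N, or if a joint passes its speed limit or range.

## Working session

There is one attempt and no reset: what is moved stays moved. The work goes in short steps, Python scripts to look and compute and a tool call to move; the robot and the scene stay as the last step left them, time stands still between calls to the robot, and variables do not carry over. Pictures are saved under pics/ and viewed, about 12 in all and at most 16, crops included, and the job is handed in when it is done.

Besides the shell and the picture viewer there is one more tool, called as a command line: name --argument value ..., lists and objects as JSON in quotes. drive_tool: Moves the arm, as the interface text tells. Its arguments: {"type":"object","properties":{"commands":{"type":"string"},"force":{"type":"number"}},"required":["commands"]}

```bash
mkdir -p pics; cat > h.py <<'E'
import numpy as np, cv2
from cell import read_state, vision, sign_off, models
def ray(c,uv):
    K,E=np.array(c["K"]),np.array(c["extrinsics"])
    d=np.linalg.inv(K)@[uv[0],uv[1],1]; d=np.array([d[0],-d[1],-d[2]])
    R,t=E[:3,:3],E[:3,3]
    return -R.T@t, R.T@d
def onz(c,uv,z):
    o,d=ray(c,uv); return o+d*(z-o[2])/d[2]
def proj(c,p):
    q=c["extrinsics"]@np.append(p,1); q=np.array([q[0],-q[1],-q[2]]); q=c["K"]@q; return q[:2]/q[2]
def save(c,n): cv2.imwrite(n,cv2.cvtColor(c["image"],cv2.COLOR_RGB2BGR))
E
cat > a.py <<'E'
from h import *
np.set_printoptions(precision=4,suppress=True)
Z=dict(round_block_centre=.0805,square_block_centre=.0575,bar_block_centre=.0345,key_block_centre=.0115,round_tray=0,square_tray=0,bar_tray=0,register_corner=.006,gouache_pot_centre=.02,tape_roll_centre=.009)
print({k:v for k,v in vision.camera("top").items() if k not in("image","distortion")}.keys())
ims=[]
for cam in("top","scene"):
    c=vision.camera(cam); save(c,f"pics/{cam}0.png")
    o,_=ray(c,(0,0)); print(cam,o)
    for n,z in Z.items():
        r=models.place_of(cam,n)[:2]
        print(n,[(np.round(x["confidence"],2),np.round(x["at"],1),onz(c,x["at"],z)[:2]) for x in r])
s=read_state(); print(s["t"],s["tool_rot"],s["width"])
E
python3 a.py
```

```text
dict_keys(['K', 'extrinsics'])
top [0.4722 0.0529 1.2082]
round_block_centre [(np.float64(0.63), array([209.9, 220.2]), array([0.4699, 0.361 ]))]
square_block_centre [(np.float64(0.46), array([212.9, 218.9]), array([0.4735, 0.3595]))]
bar_block_centre [(np.float64(0.75), array([214.1, 217.7]), array([0.4768, 0.3626]))]
key_block_centre [(np.float64(0.98), array([215. , 218.4]), array([0.475 , 0.3661])), (np.float64(0.16), array([305.9, 220.4]), array([0.4769, 0.1179]))]
round_tray [(np.float64(0.81), array([308.1, 218.5]), array([0.4823, 0.1126]))]
square_tray [(np.float64(0.87), array([267.8, 164. ]), array([0.6298, 0.2294]))]
bar_tray [(np.float64(0.78), array([455.5, 217.8]), array([ 0.4961, -0.2888]))]
register_corner [(np.float64(0.8), array([357.2, 216.9]), array([ 0.4906, -0.0212]))]
gouache_pot_centre [(np.float64(0.6), array([409.6, 154.3]), array([ 0.6641, -0.1586]))]
tape_roll_centre [(np.float64(0.89), array([197.7, 155.6]), array([0.6469, 0.4235]))]
scene [0.0252 1.0362 0.7158]
round_block_centre [(np.float64(0.55), array([287. , 258.4]), array([0.4673, 0.3613])), (np.fl
[... 248 characters left out ...]
3755]))]
round_tray [(np.float64(0.57), array([331.3, 230.2]), array([0.4782, 0.0948]))]
square_tray [(np.float64(0.65), array([264.6, 240.1]), array([0.6256, 0.2347]))]
bar_tray [(np.float64(0.41), array([219.4, 272.6]), array([0.6464, 0.4115]))]
register_corner [(np.float64(0.66), array([334.3, 232. ]), array([0.4623, 0.1068])), (np.float64(0.55), array([342.7, 207.9]), array([ 0.4996, -0.0304]))]
gouache_pot_centre [(np.float64(0.35), array([285. , 257.7]), array([0.5156, 0.297 ]))]
tape_roll_centre [(np.float64(0.71), array([220.1, 276.5]), array([0.6271, 0.4304])), (np.float64(0.55), array([377.1, 181.7]), array([ 0.4665, -0.2527]))]
1.15 [179.9996   0.0004 165.1723] 0.09298086317594546
```

```bash
python3 -c "
import cv2
i=cv2.imread('pics/top0.png')[110:320,150:510]
cv2.imwrite('pics/top0c.png',cv2.resize(i,None,fx=2.2,fy=2.2,interpolation=cv2.INTER_CUBIC))"
```

```text
(no output)
```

View pics/top0c.png

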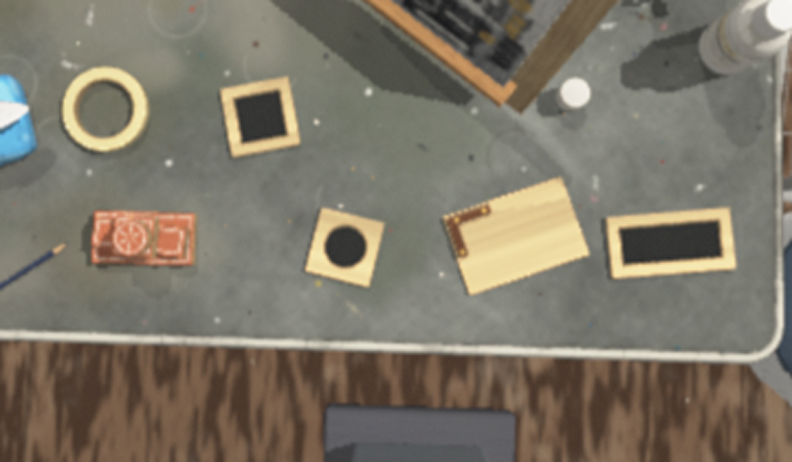

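View pics/scene0.png

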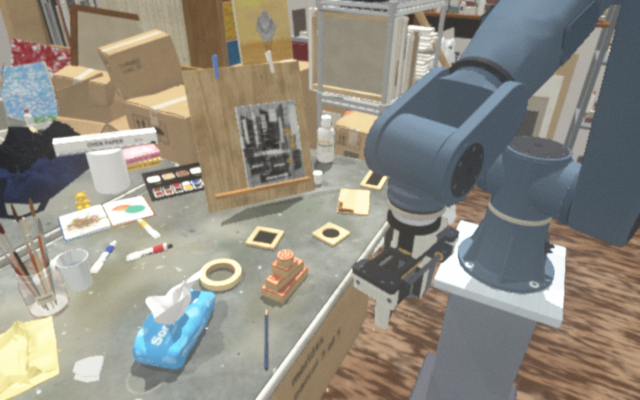

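The top view shows the stack near pixel (214,218), with the round tray at (307,221), square tray (268,163), board (380,218, its corner at the left) and bar tray (455,218). The easel leans in near (382,155). The scene view confirms a four-block stack with the round one on top. I'll move over the stack and look with the wrist camera.

drive_tool --commands "0.32 -0.17 0.06 0 0 -75 1;0.32 -0.17 0.06 0 0 -75 1;0.32 -0.17 0.06 0 0 -75 1;0.32 -0.17 0.06 0 0 -75 1;0.32 -0.17 0.06 0 0 -75 1;0.32 -0.17 0.06 0 0 -75 1;0.32 -0.17 0.06 0 0 -75 1;0.32 -0.17 0.06 0 0 -75 1;0.32 -0.17 0.06 0 0 -75 1;0.32 -0.17 0.06 0 0 -75 1" --force 15

```text
t: 2.4
tool_pos: [0.4602, 0.362, 0.2787]
tool_rot: [-180.0, 0.0, 90.4]
ft_force: [-0.5, -0.9, 0.0]
width: 0.0928
```

```bash
cat > b.py <<'E'
from h import *
import sys
np.set_printoptions(precision=4,suppress=True)
Z=dict(round_block_centre=.0805,square_block_centre=.0575,bar_block_centre=.0345,key_block_centre=.0115,round_tray=0,square_tray=0,bar_tray=0,register_corner=.006,gouache_pot_centre=.02,tape_roll_centre=.009)
c=vision.camera("wrist"); save(c,sys.argv[1]); print(ray(c,(320,200))[0], c["K"])
np.savez(sys.argv[1][:-4],K=c["K"],extrinsics=c["extrinsics"])
for n in sys.argv[2:]:
    r=models.place_of("wrist",n)[:2]
    print(n,[(np.round(x["confidence"],2),np.round(x["at"],1),onz(c,x["at"],Z[n])[:2]) for x in r])
s=read_state(); print(s["t"],s["tool_pos"],s["tool_rot"])
E
python3 b.py pics/w1.png round_block_centre square_block_centre bar_block_centre key_block_centre
```

```text
[0.46   0.4274 0.4448] [[348.0664   0.     313.5703]
 [  0.     348.0664 197.2435]
 [  0.       0.       1.    ]]
round_block_centre [(np.float64(0.91), array([329.6, 177.2]), array([0.4774, 0.3598]))]
square_block_centre [(np.float64(0.76), array([330. , 172.4]), array([0.4789, 0.361 ]))]
bar_block_centre []
key_block_centre []
2.65 [0.4606 0.3618 0.2787] [179.995   -0.0039  90.2238]
```

View pics/w1.png

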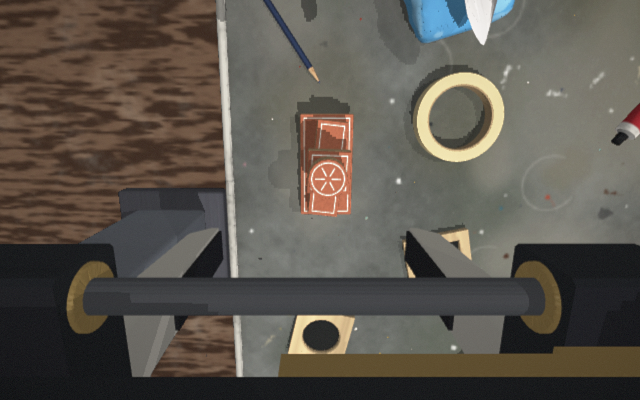

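The stack shows at (327,165), nearly aligned with the view, with the round top at (327,178). The tape roll is at (459,116). I'll zoom in for the block orientations.

```bash
python3 -c "
import cv2
i=cv2.imread('pics/w1.png')[100:225,280:375]
cv2.imwrite('pics/w1c.png',cv2.resize(i,None,fx=4.5,fy=4.5,interpolation=cv2.INTER_CUBIC))"
```

```text
(no output)
```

View pics/w1c.png

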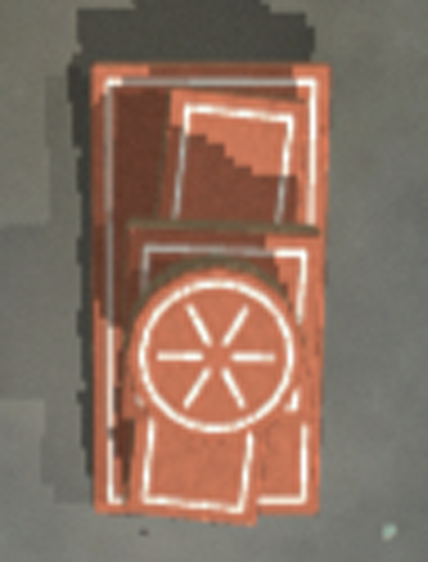

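```bash
python3 - <<'E'
import numpy as np
from h import onz
c=np.load('pics/w1.npz')
f=lambda p,z: onz(c,np.array(p)/4.5+[280,100]-.5,z)[:2]
np.set_printoptions(precision=4,suppress=True)
print('round',f((217,355),.092))
for n,z,P in (('bar',.046,[(187,105),(293,118),(243,510),(142,500)]),('key',.023,[(92,65),(328,67),(318,515),(95,515)]),('sq',.069,[(128,230),(318,232),(310,412),(128,412)])):
    Q=np.array([f(p,z) for p in P]); e=Q[0]-Q[3]+Q[1]-Q[2]; print(n,Q.mean(0),'yaw',np.degrees(np.arctan2(-e[0],e[1])),np.linalg.norm(e)/2, np.linalg.norm(Q[1]-Q[0]))
E
```

```text
round [0.4749 0.3606]
bar [0.4764 0.3626] yaw -5.876386136392673 0.10270725530726395 0.02666213289534119
key [0.4752 0.3632] yaw 0.43834294084821745 0.12257107095811533 0.061825555377718874
sq [0.4768 0.3642] yaw -0.26098546449496585 0.04440292598726874 0.04546247321585257
```

```bash
python3 - <<'E'
from h import *
np.set_printoptions(precision=4,suppress=True)
w=np.load('pics/w1.npz'); print('round from w1',onz(w,(321,335),.005)[:2], 'fwd',ray(w,(313.6,197.2))[1])
c=vision.camera("top"); im=c["image"]; save(c,"pics/top1.png")
for n in("round_tray","square_tray","bar_tray","register_corner"):
    r=models.masks_of("top",n)
    for x in r[:1]:
        m=x["pixels"].astype(np.uint8); 
        P=np.argwhere(m)[:,::-1]
        z=.009 if n!="register_corner" else .006
        Q=np.array([onz(c,p,z)[:2] for p in P],np.float32)
        (ctr,wh,a)=cv2.minAreaRect(Q); print(n,x["confidence"],np.array(ctr),Q.mean(0),np.array(wh),a)
        g=cv2.cvtColor(im,cv2.COLOR_RGB2GRAY); x0,y0,x1,y1=np.array(x["extent"]).astype(int)
        D=[(i,j) for j in range(y0,y1) for i in range(x0,x1) if g[j,i]<60]
        if D:
            Q=np.array([onz(c,p,.005)[:2] for p in D],np.float32); ctr,wh,a=cv2.minAreaRect(Q); print('   dark',len(D),np.array(ctr),Q.mean(0),np.array(wh),a)
E
```

```text
round from w1 [0.4728 0.1147] fwd [ 0.0016 -0.2389 -0.9711]
round_tray 0.94 [0.4734 0.1165] [0.4732 0.1163] [0.0803 0.0816] 75.97753143310547
   dark 211 [0.474  0.1165] [0.4736 0.1164] [0.0408 0.041 ] 1.7706048488616943
square_tray 0.66 [0.6322 0.2283] [0.6321 0.2283] [0.089  0.0869] 12.803224563598633
   dark 342 [0.6332 0.2281] [0.633  0.2281] [0.0512 0.0515] 11.922649383544922
bar_tray 0.86 [ 0.4905 -0.2828] [ 0.4903 -0.2829] [0.074 0.152] 6.306059837341309
   dark 616 [ 0.4904 -0.2846] [ 0.4902 -0.2848] [0.0389 0.1155] 6.282804489135742
register_corner 0.93 [ 0.4942 -0.0938] [ 0.4946 -0.0937] [0.102  0.1583] 20.66220474243164
```

drive_tool --commands "0.014 -0.001 -0.05 0 0 0 1;0.014 -0.001 -0.1 0 0 0 1;0.014 -0.001 -0.14 0 0 0 1;0.014 -0.001 -0.18 0 0 0 1;0.014 -0.001 -0.20 0 0 0 1;0.014 -0.001 -0.20 0 0 0 1;0.014 -0.001 -0.20 0 0 0 0;0.014 -0.001 -0.20 0 0 0 0;0.014 -0.001 -0.20 0 0 0 0;0.014 -0.001 -0.20 0 0 0 0;0.014 -0.001 -0.20 0 0 0 0;0.014 -0.001 -0.20 0 0 0 0" --force 15

```text
t: 4.4
tool_pos: [0.4747, 0.3607, 0.0787]
tool_rot: [180.0, -0.0, 90.2]
ft_force: [-0.2, -1.3, 1.1]
width: 0.0416
```

drive_tool --commands "0 0 0.03 0 0 0 0;0 0 0.06 0 0 0 0;-0.001 -0.04 0.06 0 0 0 0;-0.001 -0.09 0.06 0 0 0 0;-0.001 -0.14 0.05 0 0 0 0;-0.001 -0.19 0.03 0 0 0 0;-0.001 -0.23 0 0 0 0 0;-0.001 -0.244 -0.03 0 0 0 0;-0.001 -0.244 -0.045 0 0 0 0;-0.001 -0.244 -0.055 0 0 0 0;-0.001 -0.244 -0.06 0 0 0 0;-0.001 -0.244 -0.062 0 0 0 0;-0.001 -0.244 -0.064 0 0 0 0;-0.001 -0.244 -0.0645 0 0 0 0;-0.001 -0.244 -0.0645 0 0 0 0;-0.001 -0.244 -0.0645 0 0 0 0.8;-0.001 -0.244 -0.0645 0 0 0 0.8;-0.001 -0.244 -0.0645 0 0 0 0.8;-0.001 -0.244 -0.0645 0 0 0 0.8;-0.001 -0.244 -0.03 0 0 0 0.8"

```text
t: 6.9
tool_pos: [0.4724, 0.1164, 0.0475]
tool_rot: [-179.8, 0.0, 90.2]
ft_force: [0.2, 0.2, 0.3]
width: 0.0743
```

drive_tool --commands "0 0 0.06 0 0 0 1;0 0.03 0.11 0 0 0 1;0 0.07 0.15 0 0 0 1;0 0.11 0.19 0 0 0 1;0 0.15 0.23 0 0 0 1;0 0.19 0.23 0 0 0 1;0 0.23 0.23 0 0 0 1;0 0.23 0.23 0 0 0 1;0 0.23 0.23 0 0 0 1"

```text
t: 8.02
tool_pos: [0.4736, 0.3462, 0.2784]
tool_rot: [-180.0, 0.0, 90.2]
ft_force: [0.6, -0.9, 0.2]
width: 0.0925
```

```bash
python3 b.py pics/w2.png square_block_centre bar_block_centre key_block_centre
python3 -c "
import cv2
i=cv2.imread('pics/w2.png')[80:380,240:460]
cv2.imwrite('pics/w2c.png',cv2.resize(i[:130,20:140],None,fx=4.5,fy=4.5,interpolation=cv2.INTER_CUBIC))"; python3 - <<'E'
from h import *
c=vision.camera("top")
print([(x["confidence"],onz(c,x["at"],.0155)) for x in models.place_of("top","round_block_centre")])
save(c,'pics/top2.png'); i=cv2.imread('pics/top2.png')[140:260,180:340]; cv2.imwrite('pics/top2c.png',cv2.resize(i,None,fx=4,fy=4,interpolation=cv2.INTER_CUBIC))
E
```

```text
[0.4736 0.4116 0.4445] [[348.0664   0.     313.5703]
 [  0.     348.0664 197.2435]
 [  0.       0.       1.    ]]
square_block_centre [(np.float64(0.69), array([315.1, 159.2]), array([0.4753, 0.3598]))]
bar_block_centre [(np.float64(0.66), array([315. , 329.7]), array([0.4764, 0.1278]))]
key_block_centre []
8.225 [0.4739 0.3459 0.2788] [179.9931   0.0011  90.1107]
[(0.57, array([0.47200561, 0.11939029, 0.0155    ]))]
```

View pics/w2c.png

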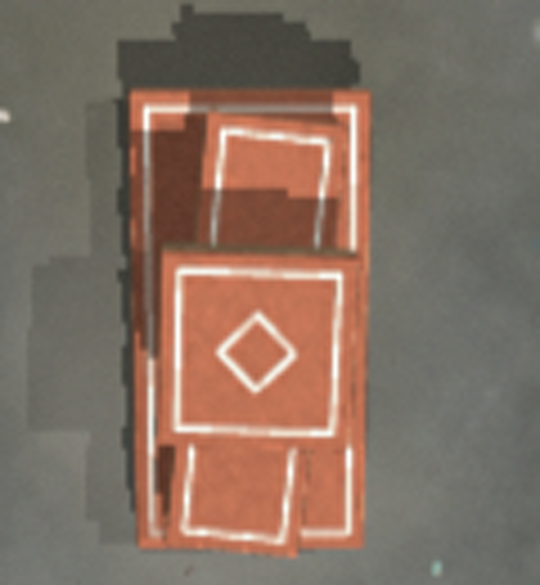

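View pics/top2c.png

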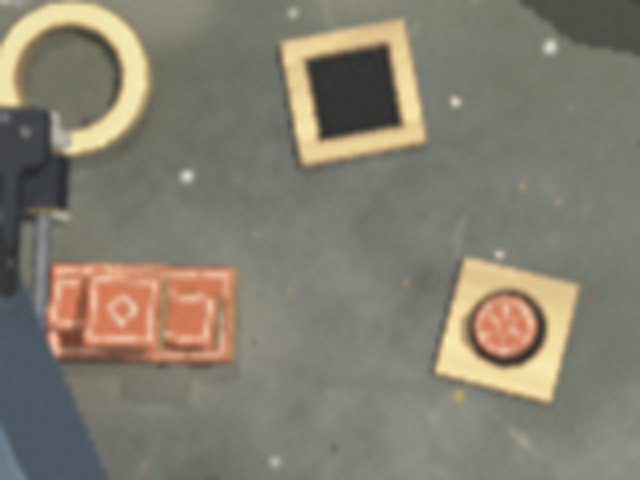

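```bash
python3 - <<'E'
import numpy as np
from h import onz
c=np.load('pics/w2.npz')
f=lambda p,z: onz(c,np.array(p)/4.5+[260,80]-.5,z)[:2]
np.set_printoptions(precision=4,suppress=True)
for n,z,P in (('sq',.069,[(178,270),(342,275),(333,435),(175,432)]),('bar',.046,[(220,130),(328,141),(285,541),(182,533)]),('key',.023,[(131,90),(371,91),(362,548),(138,548)]),('sq out',.069,[(162,247),(357,253),(345,448),(160,445)])):
    Q=np.array([f(p,z) for p in P]); e=Q[0]-Q[3]+Q[1]-Q[2];g=Q[1]-Q[0]+Q[2]-Q[3]; print(n,Q.mean(0),'yaw',np.degrees([np.arctan2(-e[0],e[1]),np.arctan2(g[1],g[0])]),np.linalg.norm(e)/2, np.linalg.norm(g)/2)
E
```

```text
sq [0.4768 0.3625] yaw [-1.7906 -1.19  ] 0.038785623064136084 0.03868650606463815
bar [0.4761 0.3624] yaw [-5.4499 -4.878 ] 0.10264385566093974 0.026944013907530553
key [0.4755 0.3636] yaw [0.16   0.1126] 0.12250128291901284 0.062238428850640105
sq out [0.4766 0.3635] yaw [-1.709  -1.1181] 0.0472700343795674 0.0456159170938763
```

The wrist crop shows the square block now on top, turned about 1.5° clockwise, with the bar under it turned about 5°. The top crop shows the round block centred in its tray at (505,327). Next I'll grasp the square block.

drive_tool --commands "0.003 0.017 -0.05 0 0 -1.5 1;0.003 0.017 -0.1 0 0 -1.5 1;0.003 0.017 -0.15 0 0 -1.5 1;0.003 0.017 -0.19 0 0 -1.5 1;0.003 0.017 -0.215 0 0 -1.5 1;0.003 0.017 -0.223 0 0 -1.5 1;0.003 0.017 -0.223 0 0 -1.5 1;0.003 0.017 -0.223 0 0 -1.5 0;0.003 0.017 -0.223 0 0 -1.5 0;0.003 0.017 -0.223 0 0 -1.5 0;0.003 0.017 -0.223 0 0 -1.5 0;0.003 0.017 -0.223 0 0 -1.5 0;0.003 0.017 -0.223 0 0 -1.5 0"

```text
t: 9.95
tool_pos: [0.4767, 0.3637, 0.0557]
tool_rot: [-180.0, 0.0, 88.7]
ft_force: [-0.6, -0.5, 0.6]
width: 0.048
```

drive_tool --commands "0 0 0.03 0 0 0 0;0 0 0.06 0 0 0 0;0.03 -0.03 0.06 0 0 3 0;0.06 -0.06 0.06 0 0 6 0;0.09 -0.09 0.05 0 0 9 0;0.125 -0.115 0.04 0 0 12 0;0.15 -0.13 0.015 0 0 13.8 0;0.156 -0.135 -0.005 0 0 13.8 0;0.156 -0.135 -0.02 0 0 13.8 0;0.156 -0.135 -0.03 0 0 13.8 0;0.156 -0.135 -0.036 0 0 13.8 0;0.156 -0.135 -0.039 0 0 13.8 0;0.156 -0.135 -0.041 0 0 13.8 0;0.156 -0.135 -0.0415 0 0 13.8 0;0.156 -0.135 -0.0415 0 0 13.8 0;0.156 -0.135 -0.0415 0 0 13.8 0.85;0.156 -0.135 -0.0415 0 0 13.8 0.85;0.156 -0.135 -0.0415 0 0 13.8 0.85;0.156 -0.135 -0.0415 0 0 13.8 0.85;0.156 -0.135 -0.01 0 0 13.8 0.85"

```text
t: 12.45
tool_pos: [0.6313, 0.2282, 0.0438]
tool_rot: [-179.7, 0.0, 102.5]
ft_force: [0.4, -0.2, 0.9]
width: 0.079
```

drive_tool --commands "0 0 0.05 0 0 0 1;-0.03 0.02 0.1 0 0 -6 1;-0.06 0.05 0.15 0 0 -12 1;-0.1 0.08 0.19 0 0 -17.5 1;-0.14 0.11 0.22 0 0 -17.5 1;-0.159 0.117 0.233 0 0 -17.5 1;-0.159 0.117 0.233 0 0 -17.5 1;-0.159 0.117 0.233 0 0 -17.5 1"

```text
t: 13.45
tool_pos: [0.4744, 0.3447, 0.2774]
tool_rot: [-179.9, 0.1, 84.9]
ft_force: [-0.2, 0.4, -0.1]
width: 0.093
```

```bash
python3 b.py pics/w3.png bar_block_centre key_block_centre
python3 - <<'E'
from h import *
c=vision.camera("top")
print([(x["confidence"],onz(c,x["at"],.0155)) for x in models.place_of("top","square_block_centre")])
save(c,'pics/top3.png'); i=cv2.imread('pics/top3.png')[130:250,200:320]; j=cv2.imread('pics/w3.png')[80:200,260:380]
cv2.imwrite('pics/c3.png',np.hstack([cv2.resize(k,None,fx=3.3,fy=3.3,interpolation=cv2.INTER_CUBIC) for k in(i,j)]))
E
```

```text
[0.4805 0.41   0.4434] [[348.0664   0.     313.5703]
 [  0.     348.0664 197.2435]
 [  0.       0.       1.    ]]
bar_block_centre [(np.float64(0.91), array([312.5, 153.2]), array([0.4745, 0.3624]))]
key_block_centre []
13.6 [0.4744 0.3448 0.2774] [-179.9229    0.0667   84.8952]
[(0.54, array([0.6312795 , 0.22118477, 0.0155    ]))]
```

View pics/c3.png

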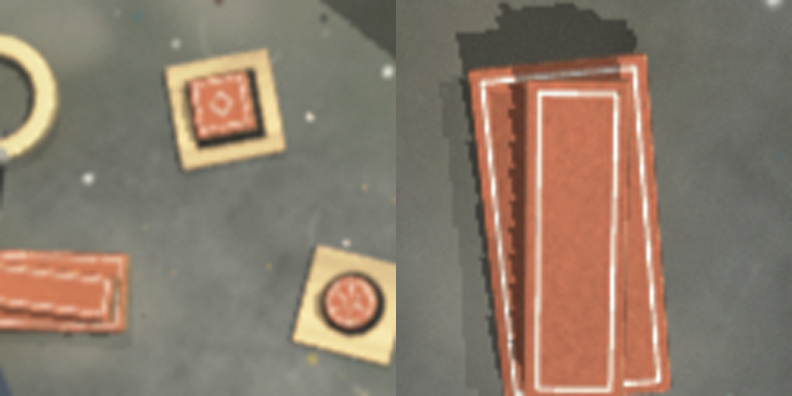

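The bar is now fully visible and parallel to the view. The square block sits a little up and left in its recess, at (222,103) against a recess centre of (226,112), so I'll check with a close wrist view that it lies flat.

drive_tool --commands "0.05 -0.04 -0.03 0 0 6 1;0.1 -0.08 -0.06 0 0 12 1;0.14 -0.12 -0.08 0 0 17.5 1;0.158 -0.139 -0.08 0 0 17.5 1;0.158 -0.139 -0.08 0 0 17.5 1;0.158 -0.139 -0.08 0 0 17.5 1"

```text
t: 14.45
tool_pos: [0.6314, 0.207, 0.1985]
tool_rot: [-180.0, -0.0, 102.5]
ft_force: [-0.5, 0.2, -0.3]
width: 0.0933
```

```bash
python3 b.py pics/w4.png square_block_centre square_tray
python3 -c "
import cv2
i=cv2.imread('pics/w4.png')[60:240,220:420]
cv2.imwrite('pics/w4c.png',cv2.resize(i,None,fx=3,fy=3,interpolation=cv2.INTER_CUBIC))"
```

```text
[0.6174 0.2707 0.3647] [[348.0664   0.     313.5703]
 [  0.     348.0664 197.2435]
 [  0.       0.       1.    ]]
square_block_centre [(np.float64(0.81), array([321.7, 160.1]), array([0.6333, 0.2316]))]
square_tray []
14.6 [0.6312 0.2077 0.199 ] [179.977   -0.0081 102.5419]
```

View pics/w4c.png

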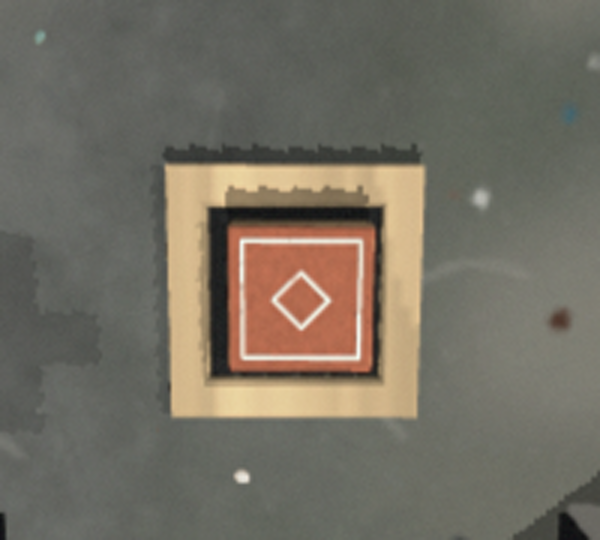

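The close view shows the square block flat inside the recess, with a dark gap on all sides (centre at crop (301,300)). Now the bar's position from the previous wrist picture.

```bash
python3 - <<'E'
import numpy as np
from h import onz
c=np.load('pics/w3.npz')
f=lambda p,z: onz(c,(np.array(p)-[396,0])/3.3+[260,80]-.4,z)[:2]
np.set_printoptions(precision=4,suppress=True)
for n,z,P in (('bar',.046,[(538,91),(618,94),(612,390),(535,387)]),):
    Q=np.array([f(p,z) for p in P]); e=Q[0]-Q[3]+Q[1]-Q[2];g=Q[1]-Q[0]+Q[2]-Q[3]; print(n,Q.mean(0),'yaw',np.degrees([np.arctan2(-e[0],e[1]),np.arctan2(g[1],g[0])]),np.linalg.norm(e)/2, np.linalg.norm(g)/2)
E
```

```text
bar [0.4764 0.3628] yaw [-5.8861 -7.2157] 0.10219574753278225 0.027147344820814302
```

drive_tool --commands "-0.04 0.04 0 0 0 -6 1;-0.08 0.08 0 0 0 -12 1;-0.12 0.12 0 0 0 -18 1;-0.155 0.155 -0.02 0 0 -18 1;-0.155 0.155 -0.06 0 0 -18 1;-0.155 0.155 -0.1 0 0 -18 1;-0.155 0.155 -0.14 0 0 -18 1;-0.155 0.155 -0.16 0 0 -18 1;-0.155 0.155 -0.166 0 0 -18 1;-0.155 0.155 -0.166 0 0 -18 1;-0.155 0.155 -0.166 0 0 -18 0;-0.155 0.155 -0.166 0 0 -18 0;-0.155 0.155 -0.166 0 0 -18 0;-0.155 0.155 -0.166 0 0 -18 0;-0.155 0.155 -0.166 0 0 -18 0;-0.155 0.155 -0.166 0 0 -18 0" --force 25

```text
t: 16.6
tool_pos: [0.4767, 0.3617, 0.0326]
tool_rot: [-180.0, 0.0, 84.5]
ft_force: [-0.1, 0.3, 1.0]
width: 0.0378
```

drive_tool --commands "0 0 0 0 0 0 0;0 0 0 0 0 0 0;0 0 0.01 0 0 0 0;0 0 0.03 0 0 0 0;0 0 0.06 0 0 0 0;0 0 0.09 0 0 0 0;0 0 0.09 0 0 0 0"

```text
t: 17.48
tool_pos: [0.478, 0.3625, 0.1261]
tool_rot: [179.8, -0.2, 84.5]
ft_force: [-0.0, 0.1, -1.5]
width: 0.0357
```

```bash
python3 - <<'E'
from h import *
c=np.load('pics/w4.npz')
np.set_printoptions(precision=4,suppress=True)
for z,P in ((.009,[(165,163),(425,163),(418,417),(172,417)]),(.004,[(209,207),(383,207),(380,378),(211,378)]),(.027,[(229,223),(376,223),(373,371),(231,371)])):
    Q=np.array([onz(c,np.array(p)/3+[220,60]-.4,z)[:2] for p in P]);g=Q[1]-Q[0]+Q[2]-Q[3]; print(z,Q.mean(0),np.linalg.norm(g)/2)
# top: bar tray & board again, arm is out of their way?
c=vision.camera("top"); save(c,"pics/top4.png")
g=cv2.cvtColor(c["image"],cv2.COLOR_RGB2GRAY)
for n,z in(("bar_tray",.009),("register_corner",.006)):
    for x in models.masks_of("top",n)[:1]:
        Q=np.array([onz(c,p,z)[:2] for p in np.argwhere(x["pixels"])[:,::-1]],np.float32); print(n,x["confidence"],cv2.minAreaRect(Q))
E
```

```text
0.009 [0.6314 0.2272] 0.08624823569940551
0.004 [0.6319 0.2264] 0.05932389040586436
0.027 [0.6334 0.2284] 0.046839858311046687
bar_tray 0.71 ((0.4905644655227661, -0.2831004858016968), (0.0740489736199379, 0.1514543741941452), 6.119965076446533)
```

drive_tool --commands "0 -0.03 0 0 0 0 0;0.002 -0.08 0 0 0 1 0;0.004 -0.13 0 0 0 2 0;0.005 -0.18 0 0 0 3 0;0.006 -0.23 0 0 0 4 0;0.007 -0.28 0 0 0 5 0;0.008 -0.33 0 0 0 6 0;0.009 -0.38 0 0 0 7 0;0.01 -0.43 0 0 0 8 0;0.011 -0.48 0 0 0 9 0;0.012 -0.53 0 0 0 10 0;0.013 -0.58 0 0 0 11 0;0.014 -0.62 0 0 0 11.7 0;0.014 -0.64 -0.01 0 0 11.7 0;0.014 -0.6465 -0.03 0 0 11.7 0;0.014 -0.6465 -0.05 0 0 11.7 0;0.014 -0.6465 -0.07 0 0 11.7 0;0.014 -0.6465 -0.085 0 0 11.7 0;0.014 -0.6465 -0.085 0 0 11.7 0;0.014 -0.6465 -0.085 0 0 11.7 0"

```text
t: 20.12
tool_pos: [0.491, -0.2846, 0.0379]
tool_rot: [180.0, 0.0, 96.2]
ft_force: [-0.9, 0.5, -0.0]
width: 0.0357
```

drive_tool --commands "0 0 -0.01 0 0 0 0;0 0 -0.016 0 0 0 0;0 0 -0.02 0 0 0 0;0 0 -0.022 0 0 0 0;0 0 -0.0235 0 0 0 0;0 0 -0.024 0 0 0 0;0 0 -0.024 0 0 0 0;0 0 -0.024 0 0 0 0.8;0 0 -0.024 0 0 0 0.8;0 0 -0.024 0 0 0 0.8;0 0 -0.024 0 0 0 0.8;0 0 0.01 0 0 0 0.8;0 0 0.06 0 0 0 0.9;0 0 0.11 0 0 0 1;0 0.02 0.16 0 0 0 1;0 0.02 0.16 0 0 0 1;0 0.02 0.16 0 0 0 1"

```text
t: 22.25
tool_pos: [0.4904, -0.2647, 0.1969]
tool_rot: [-180.0, -0.0, 96.2]
ft_force: [0.4, 0.4, -0.0]
width: 0.0932
```

```bash
python3 b.py pics/w5.png bar_block_centre bar_tray register_corner
python3 -c "
import cv2
i=cv2.imread('pics/w5.png')
cv2.imwrite('pics/w5c.png',i[:260])"
```

```text
[ 0.4836 -0.1998  0.3631] [[348.0664   0.     313.5703]
 [  0.     348.0664 197.2435]
 [  0.       0.       1.    ]]
bar_block_centre [(np.float64(0.74), array([311.8, 192.6]), array([ 0.4899, -0.2757]))]
bar_tray []
register_corner []
22.45 [ 0.4903 -0.2648  0.1963] [-179.8994   -0.0829   96.1524]
```

View pics/w5c.png

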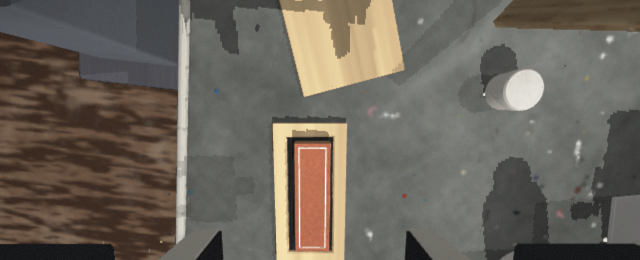

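The bar lies in its recess at (313,195), with dark gaps visible. The board's lower end is at (305,95). Next I'll look closely at the fence corner.

drive_tool --commands "0 0.04 0 0 0 5 1;0 0.09 0 0 0 10 1;0 0.14 0 0 0 14.5 1;0 0.18 0 0 0 14.5 1;0 0.195 0 0 0 14.5 1;0 0.195 0 0 0 14.5 1;0 0.195 0 0 0 14.5 1"

```text
t: 23.32
tool_pos: [0.4908, -0.0709, 0.1974]
tool_rot: [-180.0, 0.0, 110.6]
ft_force: [0.1, 0.5, 0.5]
width: 0.093
```

```bash
python3 b.py pics/w6.png register_corner
python3 -c "
import cv2
i=cv2.imread('pics/w6.png')[20:240,220:440]
cv2.imwrite('pics/w6c.png',cv2.resize(i,None,fx=2.7,fy=2.7,interpolation=cv2.INTER_CUBIC))"
```

```text
[ 0.4679 -0.0098  0.3636] [[348.0664   0.     313.5703]
 [  0.     348.0664 197.2435]
 [  0.       0.       1.    ]]
register_corner [(np.float64(0.83), array([340.4, 136.9]), array([ 0.502 , -0.0236]))]
23.425 [ 0.4908 -0.0709  0.1975] [-179.9877    0.001   110.5968]
```

View pics/w6c.png

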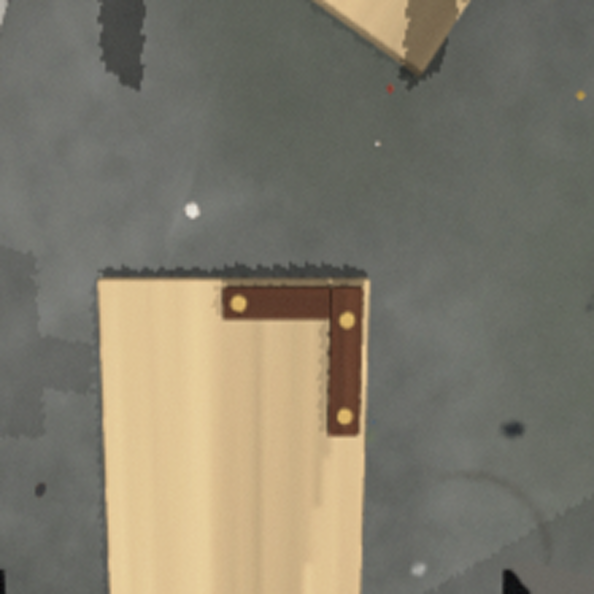

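```bash
python3 - <<'E'
from h import *
c=np.load('pics/w6.npz')
np.set_printoptions(precision=4,suppress=True)
f=lambda p,z: onz(c,np.array(p)/2.7+[220,20]-.35,z)[:2]
a=lambda d: np.degrees(np.arctan2(d[1],d[0]))
C=f((330,320),.012); print('corner',C)
TL,TR,BL,BR=f((98,280),.006),f((368,279),.006),f((107,590),.006),f((362,590),.006)
print('board yaw',a(TR-TL),a(TL-BL)-90,a(TR-BR)-90,np.linalg.norm(TR-TL))
print('fence yaw',a(C-f((223,319),.012)),a(C-f((328,434),.012))-90, np.linalg.norm(C-f((223,319),.012)),np.linalg.norm(C-f((328,434),.012)))
y=np.radians(20.7); R=np.array([[np.cos(y),-np.sin(y)],[np.sin(y),np.cos(y)]])
print('target',C+R@[-.032,-.062],C+R@[-.0345,-.0645],R@[.01,0],R@[0,.01])
E
```

```text
corner [ 0.5032 -0.024 ]
board yaw 20.873296905711847 20.09734584743896 21.202021958293557 0.10053775663691736
fence yaw 20.137626261546675 20.76127037153745 0.03956899102943338 0.04290501647073724
target [ 0.4952 -0.0933] [ 0.4938 -0.0965] [0.0094 0.0035] [-0.0035  0.0094]
```

The inner corner shows at crop (330,320), giving a yaw of about 20.7° and a snug centre target of (0.495,-0.093). Back to the wide block.

drive_tool --commands "0 0.04 0.02 0 0 -5 1;0 0.09 0.04 0 0 -10 1;-0.005 0.14 0.06 0 0 -15 1;-0.008 0.19 0.08 0 0 -20.5 1;-0.01 0.24 0.082 0 0 -20.5 1;-0.012 0.29 0.082 0 0 -20.5 1;-0.015 0.34 0.082 0 0 -20.5 1;-0.017 0.39 0.082 0 0 -20.5 1;-0.017 0.417 0.082 0 0 -20.5 1;-0.017 0.417 0.082 0 0 -20.5 1;-0.017 0.417 0.082 0 0 -20.5 1"

```text
t: 24.8
tool_pos: [0.4741, 0.3461, 0.2795]
tool_rot: [-180.0, 0.0, 90.1]
ft_force: [-0.5, 0.1, -0.9]
width: 0.093
```

```bash
python3 b.py pics/w7.png key_block_centre
python3 -c "
import cv2
i=cv2.imread('pics/w7.png')[70:210,250:390]
cv2.imwrite('pics/w7c.png',cv2.resize(i,None,fx=4,fy=4,interpolation=cv2.INTER_CUBIC))"
```

```text
[0.4741 0.4115 0.4456] [[348.0664   0.     313.5703]
 [  0.     348.0664 197.2435]
 [  0.       0.       1.    ]]
key_block_centre [(np.float64(0.8), array([315.8, 152.5]), array([0.4769, 0.3618]))]
24.9 [0.4741 0.346  0.2797] [179.9958   0.0081  90.0939]
```

View pics/w7c.png

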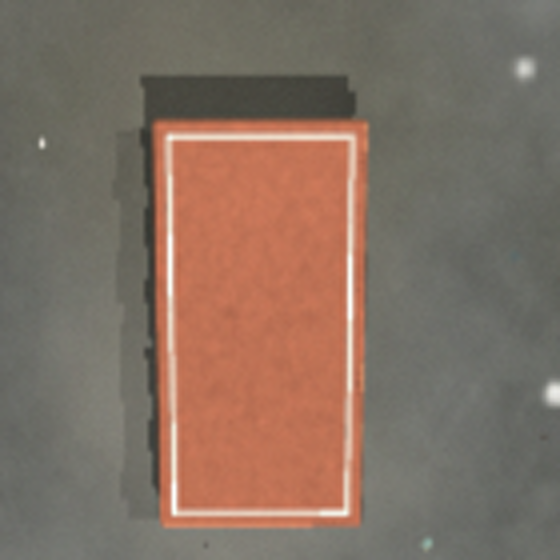

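```bash
python3 - <<'E'
import numpy as np
from h import onz
c=np.load('pics/w7.npz')
f=lambda p,z: onz(c,np.array(p)/4+[250,70]-.4,z)[:2]
np.set_printoptions(precision=4,suppress=True)
for P in ([(167,136),(355,136),(348,513),(174,514)],[(154,121),(369,122),(361,525),(162,526)]):
    Q=np.array([f(p,.023) for p in P]); e=Q[0]-Q[3]+Q[1]-Q[2];g=Q[1]-Q[0]+Q[2]-Q[3]; print(Q.mean(0),'yaw',np.degrees([np.arctan2(-e[0],e[1]),np.arctan2(g[1],g[0])]),np.linalg.norm(e)/2, np.linalg.norm(g)/2)
E
```

```text
[0.4756 0.3634] yaw [0.2162 0.3379] 0.11404312065605003 0.05476871548403682
[0.4758 0.3635] yaw [0.2198 0.1885] 0.1220150071908253 0.06262655103560043
```

The wide block alone is flat at crop (262,324), aligned with the view. I'll grasp it across its 64 mm side.

drive_tool --commands "0.0015 0.0175 -0.05 0 0 0 1;0.0015 0.0175 -0.1 0 0 0 1;0.0015 0.0175 -0.15 0 0 0 1;0.0015 0.0175 -0.2 0 0 0 1;0.0015 0.0175 -0.24 0 0 0 1;0.0015 0.0175 -0.26 0 0 0 1;0.0015 0.0175 -0.27 0 0 0 1;0.0015 0.0175 -0.27 0 0 0 1;0.0015 0.0175 -0.27 0 0 0 0;0.0015 0.0175 -0.27 0 0 0 0;0.0015 0.0175 -0.27 0 0 0 0;0.0015 0.0175 -0.27 0 0 0 0;0.0015 0.0175 -0.27 0 0 0 0;0.0015 0.0175 -0.27 0 0 0 0;0.0015 0.0175 -0.24 0 0 0 0;0.0015 0.0175 -0.2 0 0 0 0;0.0015 0.0175 -0.17 0 0 0 0;0.0015 0.0175 -0.17 0 0 0 0"

```text
t: 27.15
tool_pos: [0.476, 0.3652, 0.1112]
tool_rot: [179.8, -0.1, 90.2]
ft_force: [-0.4, 0.4, -1.8]
width: 0.0635
```

drive_tool --commands "0.001 -0.04 0 0 0 2 0;0.003 -0.09 0 0 0 4 0;0.005 -0.14 0 0 0 6 0;0.007 -0.19 0 0 0 8 0;0.009 -0.24 0 0 0 10 0;0.011 -0.29 0 0 0 13 0;0.013 -0.34 0 0 0 16 0;0.015 -0.39 0 0 0 19 0;0.017 -0.43 0 0 0 20.5 0;0.018 -0.45 -0.01 0 0 20.5 0;0.018 -0.4605 -0.03 0 0 20.5 0;0.018 -0.4605 -0.05 0 0 20.5 0;0.018 -0.4605 -0.07 0 0 20.5 0;0.018 -0.4605 -0.08 0 0 20.5 0;0.018 -0.4605 -0.085 0 0 20.5 0;0.018 -0.4605 -0.085 0 0 20.5 0;0.018 -0.4605 -0.085 0 0 20.5 0"

```text
t: 29.28
tool_pos: [0.4935, -0.0959, 0.0251]
tool_rot: [180.0, 0.0, 110.7]
ft_force: [0.4, 0.5, -2.2]
width: 0.0639
```

```bash
python3 b.py pics/w8.png key_block_centre
python3 -c "
import cv2
i=cv2.imread('pics/w8.png')[60:400,180:470]
cv2.imwrite('pics/w8c.png',cv2.resize(i,None,fx=1.7,fy=1.7,interpolation=cv2.INTER_CUBIC))"
```

```text
[ 0.4703 -0.0348  0.1912] [[348.0664   0.     313.5703]
 [  0.     348.0664 197.2435]
 [  0.       0.       1.    ]]
key_block_centre [(np.float64(0.78), array([311.2, 246.7]), array([ 0.4948, -0.1029]))]
29.375 [ 0.4935 -0.0959  0.0251] [179.9598   0.0309 110.6778]
```

View pics/w8c.png

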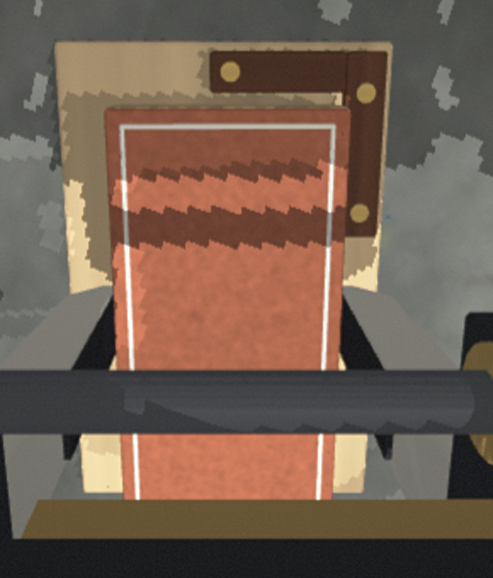

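```bash
python3 - <<'E'
import numpy as np
from h import onz
c=np.load('pics/w8.npz')
f=lambda p,z: onz(c,np.array(p)/1.7+[180,60]-.2,z)[:2]
y=np.radians(20.7); R=np.array([[np.cos(y),-np.sin(y)],[np.sin(y),np.cos(y)]])
C=f((346,92),.012); print('corner',C)
for p in((105,109),(350,108)): print(R.T@(f(p,.0386)-C))
print(R.T@(f((120,126),.0386)-C),R.T@(f((335,126),.0386)-C))
E
```

```text
corner [ 0.50351052 -0.02351967]
[-0.06584904 -0.00401559]
[-0.00399719 -0.00374904]
[-0.06224453 -0.00824549] [-0.00758747 -0.00822901]
```

drive_tool --commands "0 0 -0.005 0 0 0 0;0 0 -0.008 0 0 0 0;0 0 -0.009 0 0 0 0;0 0 -0.009 0 0 0 0;0.0005 0.0015 -0.009 0 0 0 0;0.001 0.003 -0.009 0 0 0 0;0.001 0.003 -0.009 0 0 0 0;0.001 0.003 -0.009 0 0 0 0"

```text
t: 30.38
tool_pos: [0.4947, -0.0931, 0.016]
tool_rot: [180.0, 0.0, 110.7]
ft_force: [-0.4, -1.8, 4.7]
width: 0.0639
```

drive_tool --commands "0 0 0 0 0 0 0.85;0 0 0 0 0 0 0.85;0 0 0 0 0 0 0.85;0 0 0 0 0 0 0.85;0 0 0.02 0 0 0 0.9;0 0 0.06 0 0 0 1;0 0 0.11 0 0 0 1;0 0.01 0.18 0 0 0 1;0 0.01 0.18 0 0 0 1;0 0.01 0.18 0 0 0 1"

```text
t: 31.62
tool_pos: [0.4941, -0.0828, 0.1954]
tool_rot: [180.0, 0.0, 110.7]
ft_force: [0.5, 0.1, 0.1]
width: 0.093
```

```bash
python3 b.py pics/w9.png key_block_centre
python3 -c "
import cv2
i=cv2.imread('pics/w9.png')[60:260,220:420]
cv2.imwrite('pics/w9c.png',cv2.resize(i,None,fx=3,fy=3,interpolation=cv2.INTER_CUBIC))"
```

```text
[ 0.471  -0.0217  0.3615] [[348.0664   0.     313.5703]
 [  0.     348.0664 197.2435]
 [  0.       0.       1.    ]]
key_block_centre [(np.float64(0.66), array([308.3, 190.1]), array([ 0.4937, -0.0971]))]
31.725 [ 0.4934 -0.0827  0.194 ] [-179.8752   -0.088   110.6695]
```

View pics/w9c.png

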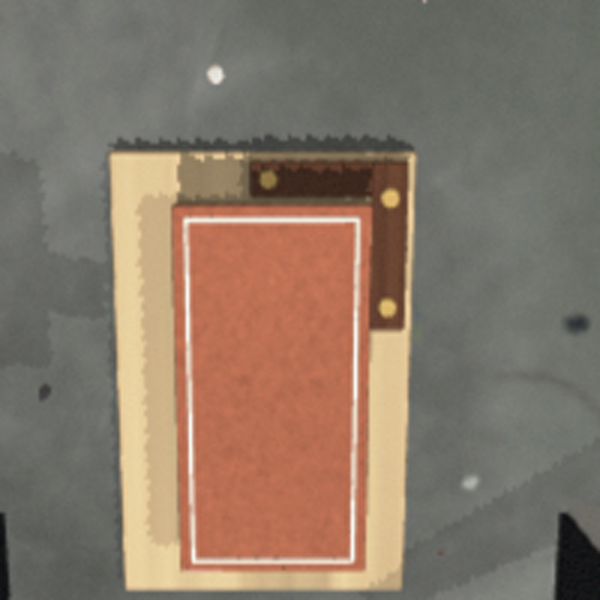

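```bash
python3 - <<'E'
import numpy as np
from h import onz
c=np.load('pics/w9.npz')
f=lambda p,z: onz(c,np.array(p)/3+[220,60]-.4,z)[:2]
y=np.radians(20.7); R=np.array([[np.cos(y),-np.sin(y)],[np.sin(y),np.cos(y)]])
C=f((372,198),.012); print('corner',C)
Q=np.array([f(p,.029) for p in((173,207),(371,207),(364,570),(181,570))])
print(np.round((Q-C)@R,4), 'centre in corner frame',np.round((Q.mean(0)-C)@R,4),'w/ w6 corner',np.round((Q.mean(0)-[.5032,-.024])@R,4))
e=Q[0]-Q[3]+Q[1]-Q[2];print(np.degrees(np.arctan2(-e[0],e[1])))
t=[f(p,.006) for p in((110,153),(415,153),(402,590),(127,590))]; e=t[0]-t[3]+t[1]-t[2]; print('board',np.degrees(np.arctan2(-e[0],e[1])))
E
```

```text
corner [ 0.5033733  -0.02377975]
[[-0.0636 -0.0021]
 [-0.0017 -0.0021]
 [-0.0015 -0.1235]
 [-0.0639 -0.1236]] centre in corner frame [-0.0327 -0.0628] w/ w6 corner [-0.0324 -0.0627]
20.677177878666477
board 20.74242630913529
```

The wide block sits about 0.7 mm from both fences, with yaw matching the board. One last overview before handing in.

```bash
python3 - <<'E'
from h import *
c=vision.camera("top"); save(c,"pics/topf.png")
np.set_printoptions(precision=4,suppress=True)
for n,z in(("gouache_pot_centre",.02),("tape_roll_centre",.009),("bar_block_centre",.0155),("round_block_centre",.0155)):
    print(n,[(x["confidence"],onz(c,x["at"],z)[:2]) for x in models.place_of("top",n)[:1]])
i=cv2.imread('pics/topf.png')[120:270,170:500]; cv2.imwrite('pics/topfc.png',cv2.resize(i,None,fx=2.4,fy=2.4,interpolation=cv2.INTER_CUBIC))
E
```

```text
gouache_pot_centre [(0.59, array([ 0.6706, -0.1558]))]
tape_roll_centre [(0.77, array([0.6435, 0.4242]))]
bar_block_centre [(0.84, array([ 0.4924, -0.2812]))]
round_block_centre [(0.71, array([0.4646, 0.1162]))]
```

View pics/topfc.png

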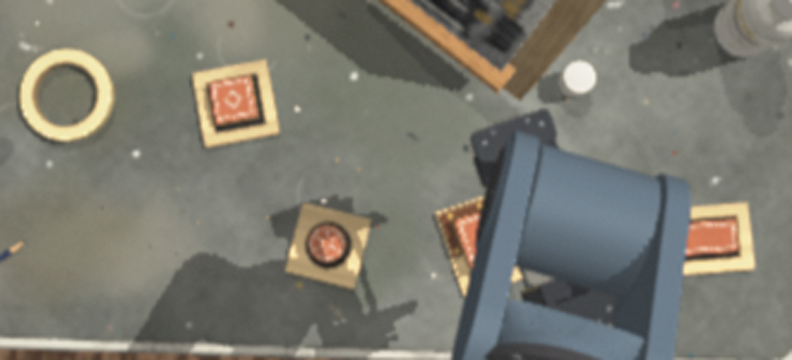

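The top view shows the round block (328,244) and the square block (235,98) inside their recesses. The bar's visible end is in its tray (712,238), and the pot and tape roll are where they were. Handing in.

```bash
python3 -c "
from cell import sign_off; print(sign_off())"
```

```text
the job is handed in; nothing more can be done
None
```

I took the stack apart from the top down. The round, square and narrow blocks are in their own trays, and the wide block is on the registration board. I handed the job in shortly after 32 s of robot time; `sign_off` reports no verdict.

What the last checks showed:

- **Wide block:** it sits at (-32.5, -62.7) mm from the fence corner, about 0.7 mm off both fences. Its yaw is within 0.1° of the board. It never pressed clearly against either fence, so "snug" rests on the camera measurement.
- **Square block:** a close wrist picture shows it flat, with a gap on all sides and about 2 mm off the recess centre.
- **Narrow block:** its wrist picture shows it in the recess with gaps on the sides in view; the end nearest the gripper was partly hidden. In the final top view the arm covered part of it.
- **Round block:** both top pictures show it centred in its recess. The network's last position for it disagreed, about 9 mm off in x. I trusted the pictures, and did not take a close wrist view of it.
- **Pot and tape roll:** the arm never came near them. The network put them within 7 mm (pot) and 4 mm (tape roll) of their starting positions. I take that as its usual scatter.

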